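# Tuck the slab case's cover under its lip

## Task

Close the rock slab case on the core logging table with your fingertips: push its standing, sprung cover over until it lies flat above the slab, and while pressing it down push it by the rib away from its hinge until its free edge is fully home beneath the retaining lip, so that it stays shut when you let go. Pick nothing up: the slab stays lying in the case, and the other things on the table stay where they are.

Things in the scene. Friction and masses are not known exactly. Their poses are not given: they have to be found in the camera images.
- case: the slab case, an aluminium tray screwed to the table, 150 mm (its x) by 100 mm (its y), walls 22 mm high; origin at the centre of its underside, z up. The cover's hinge is at its -x end, the lip at its +x end; +x points away from the robot to within 0.5 rad. Only the hinge ears (34 mm high at y +-46, x -75 to -31 mm) and the lip stand higher than the flat cover
- cover (a joint): hinge angle of the case's steel cover plate, rad: 0 = flat over the slab, 1.57 = upright, more = leaning back; range 0 to 2.2. Plate 100 mm from pin to free edge, 76 mm wide, 3 mm thick; flat, its top is 27 mm above the table. A light spring lifts it: folding takes about 2 N near the rib, holding it flat about 1 N; let go untucked it swings up again. Near upright it stays put
- cover_slide (a joint): how far the cover and its hinge pin have slid along the case's +x, m: 0 = drawn back, 0.020 = home at the stop. About 4 N of friction; stays where left. Drawn back (under 3 mm) the flat cover's edge is short of the lip's mouth; home, it is 15 mm under the lip. Slid over about 4 mm before it is flat, it lands on top of the lip and must be drawn back
- pin (a point): middle of the cover's hinge pin, which runs along the case's y, 25.5 mm above the table at case x = -62 mm + cover_slide
- rib (a point): middle of the top of the push rib, a straight ridge across the cover's outer face (on top when flat): 6 mm thick, 60 mm wide, 8 mm proud of the plate, its middle 70 mm from the hinge pin and 30 mm from the free edge. With the cover flat the point is 35 mm above the table
- cover_edge (a point): middle of the cover's free edge, 100 mm from the hinge pin, at half the plate's thickness
- lip (a point): the retaining lip, a fixed steel strip 54 mm wide across the case's +x end. This point: on its underside where the level part begins, case x 49 mm, 30 mm above the table (3 mm over the flat cover's top). Level from there to x 66 mm, top 34 mm high, closed by a riser at x 60 mm; towards the hinge it flares up as a lead-in, to x 43 mm and 37 mm high
- slab: the speckled dark gabbro slab lying in the case's recess, 60 x 40 x 10 mm; origin at the centre of its underside, 6 mm above the table. The flat cover clears it by 8 mm
- core_stub: the speckled dark gabbro core stub, a cylinder 48 mm across and 70 mm high, standing beside the case; origin at the centre of its underside
- uv_torch: the black UV torch, 120 mm long, 29 mm high, lying beside the case; origin under its middle, x along it towards the lens
- magnifier: the bronze magnifier lying flat beyond the case, lens ring 70 mm across, 8 mm thick, with an 80 mm handle along its +x; origin under the ring's centre
- hardness_pick: the hardness pick with an orange handle, 135 mm long, 12 mm high, lying beyond the case; origin on the table below it, x towards its steel point
- dropper: an amber dropper bottle, 36 mm across, 75 mm high, standing off to the right; origin at the centre of its underside
- tape_measure: a grey tape measure, 62 x 36 x 60 mm, standing off to the left; origin at the centre of its underside

How it is judged:
By the outcome, as a careful person would: the job done as asked, in the order asked, and still so for the second after the job is handed in, with the robot touching nothing.
It also fails if it takes over 40 s, if anything falls off the work surface, if the arm or the gripper's body presses on something with over 40 N, if the wrist force passes 120 N, or if a joint passes its speed limit or range.

## Robot

A 7-joint arm with a two-finger parallel gripper is mounted at the origin on the work surface. World frame = base frame: x ahead of the robot, y to its left, z up, the work surface at z = 0. Lengths are in m, angles in rad, forces in N, time in s.
With the tool pointing down it reaches from about 0.4 to 0.85 m from the base axis. Payload 10.4 kg.
Tool frame: the origin (TCP) lies midway between the tips of the shut fingers; the grasp point (between the pads) lies 19 mm behind it (manip.hold_point_z is the distance from the TCP to the grasp point, in m); z points along the fingers, y is the line along which they close (so a half turn about z gives the same grasp; the last joint's range is limited). The gripper opens to 85 mm and grips with 20 to 120 N. Pads are 22 mm wide; open, the fingers measure 114 mm over their backs; the gripper's body (76 mm by 85 mm) begins 54 mm behind the grasp point. The pads swing forward as they close: fully open they stand 13 mm farther back than shut.
Start: joints at [-1.252, 0.332, -0.065, 1.46, 0.022, 1.35, -0.088], TCP at [0.209, 0.589, 0.231] pointing down, gripper open.
Joint ranges: [-2.6, 2.6], [-0.5, 2.12], [-1.47, 1.34], [0.16, 2.42], [-1.27, 4.41], [0.06, 2.06], [-2.6, 2.6]. Speed limits (rad/s): [2.22, 2.22, 2.79, 2.79, 3.14, 3.14, 3.14].

## Interface

Orientations are given as a unit quaternion [x, y, z, w].
In Python, from workcell import manip, eyes, job gives the robot as it stands.
- The arm moves only by the shell command python3 -m crank 'ROWS' [FORCE]. ROWS is JSON, a list that holds one entry, the list of rows, each a list of 7 numbers: the finger opening in cm, from 0 to 8.54, then the shift along the world's x, y, z in cm, then the turn, a rotation vector about the world's x, y, z in degrees. In form: [[[hand, x, y, z, ax, ay, az], ...]]. A call has 1 to 20 rows; each row shifts and turns the commanded pose from where the row before left it; what a row does not reach is not made up. A row lasts 1/8 s, in which the tool goes at most 62.5 mm and 10.7 degrees, less where a joint would pass 70% of its speed; a pose out of reach is approached as far as the arm can. A call with a gripper value outside its range is refused whole. The fingers move at their own pace and stop on an object; FORCE is the grip in N (left out, the last holds). Time passes only in rows, so rows that do not move let the fingers close. It gives the time, the measured TCP pose, the force, the opening and the grip force at its end, in the units of the state.
- manip.get_obs(): the state, without advancing time (a new reading comes with each control period).
- eyes.camera(name): name is "scene" or "top"; returns (picture, depth): 400x640x3 uint8, red, green, blue; 400x640 float32, m along the optical axis (not along the pixel's ray), 0 where there is no reading.
- eyes.camera_params(name): a dict with "fx", "fy", "cx", "cy" (pixels), "dist" ([k1, k2, p1, p2, k3] as OpenCV has them; the pictures are not rectified), "world_from_camera" (4x4, takes a point from camera to world coordinates). Camera axes: x right, y down, z forward; pixel columns grow to the right and rows downward; lengths in m; the calibration is good to about 2 mm. A picture is of the moment at which its call begins. camera_params takes no time and is no camera call.
- job.hand_in(): hands the job in; it is judged then, once.
The state is a dict: "clock": time; "joint_pos": joint angles; "joint_velocities": joint speeds; "tau": joint torques, N m; "position": TCP position; "ee_rot": TCP orientation; "ft_force": force on the tool from outside, world axes, zero at the start; "torque": the same for the moment, N m; "grip_width": opening from 0.0 (shut) to 1.0 (fully open); "grasp_force": force on a finger pad.
Only numpy, scipy, OpenCV 4.12 (cv2) and the standard library are available. Lean on these libraries where they do the work, as an engineer would, in place of code of your own. Each camera call takes 0.05 s, during which the arm holds its last target. There are 200 camera calls.

## Working session

There is one attempt and no reset: what is moved stays moved. The work goes in short steps, Python scripts to look and compute and a shell command to move; the robot and the scene stay as the last step left them, time stands still between calls to the robot, and variables do not carry over. Pictures are saved under pics/ and viewed, at most 10 in all, crops included, and the job is handed in when it is done.

```bash
mkdir -p pics; ls; cat > h.py <<'E'
import numpy as np,cv2
from workcell import manip,eyes,job
def snap(n,f):
    p,d=eyes.camera(n); cv2.imwrite('pics/%s.png'%f,p[:,:,::-1]); np.save('pics/%s.npy'%f,d); return p,d
def pt(n,u,v,d):
    c=eyes.camera_params(n);K=np.array([[c['fx'],0,c['cx']],[0,c['fy'],c['cy']],[0,0,1]])
    x,y=cv2.undistortPoints(np.array([[[u,v]]],float),K,np.array(c['dist']))[0,0]
    return (np.array(c['world_from_camera'])@[x*d,y*d,d,1])[:3]
def proj(n,P):
    c=eyes.camera_params(n);K=np.array([[c['fx'],0,c['cx']],[0,c['fy'],c['cy']],[0,0,1]])
    T=np.linalg.inv(np.array(c['world_from_camera']))
    return cv2.projectPoints(np.atleast_2d(P).astype(float),cv2.Rodrigues(T[:3,:3])[0],T[:3,3],K,np.array(c['dist']))[0][:,0]
E
python3 - <<'E'
from h import *
for n in('scene','top'):
    snap(n,n+'0'); c=eyes.camera_params(n); print(np.round(c['world_from_camera'],3),c['fx'])
print(manip.get_obs())
E
```

```text
pics
[[ 0.845  0.434 -0.311  0.947]
 [ 0.534 -0.678  0.505 -0.546]
 [ 0.008 -0.593 -0.805  0.938]
 [ 0.     0.     0.     1.   ]] 392.14989534302003
[[ 0.007 -0.989  0.151  0.387]
 [-1.    -0.005  0.012 -0.008]
 [-0.011 -0.151 -0.988  1.532]
 [ 0.     0.     0.     1.   ]] 505.2104767492067
{'clock': 0.1, 'joint_pos': array([-1.25163643,  0.33284306, -0.06466053,  1.46085575,  0.02159331,
        1.34993411, -0.08846305]), 'joint_velocities': array([ 0.00049805,  0.00024253,  0.00141887, -0.00262488, -0.00058963,
       -0.00115953,  0.00215337]), 'tau': array([ 1.14826409e-03, -6.26748276e+01,  4.87609324e-02, -3.92420948e+01,
        1.62888563e-02,  6.99712764e-03, -2.65371810e-06]), 'position': array([0.20937362, 0.58851779, 0.23057469]), 'ee_rot': array([ 1.70040958e-01,  9.85436766e-01, -6.67829996e-04, -8.08201785e-05]), 'ft_force': array([-0.24890724,  0.03915996,  0.89114547]), 'torque': array([-0.00534834, -0.02532899, -0.00235877]), 'grasp_force': 0.0, 'grip_width': 0.9997223155540355}
```

View pics/scene0.png

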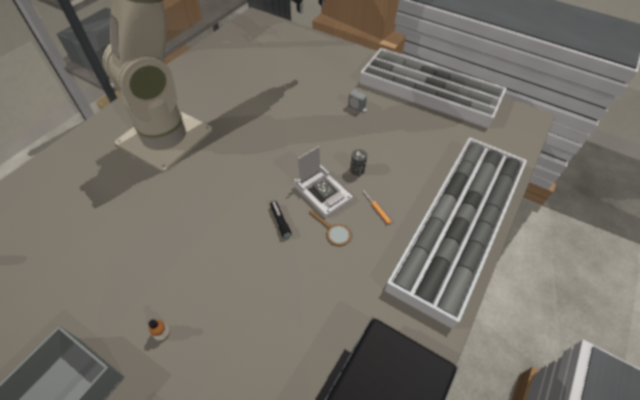

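View pics/top0.png

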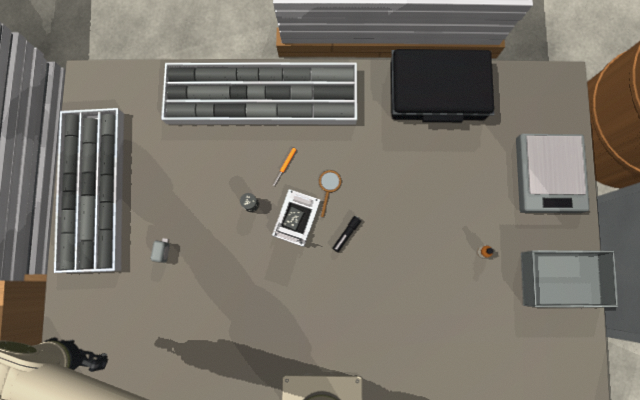

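The scene view shows the case near (323,188) with its cover standing. The top view shows the case at about (297,217), the stub at (250,203), the torch at (346,234) and the magnifier at (330,185). I'll enlarge both.

```bash
python3 - <<'E'
import cv2,numpy as np
t=cv2.imread('pics/top0.png')[180:255,250:350]; s=cv2.imread('pics/scene0.png')[140:220,280:380]
a=cv2.resize(t,None,fx=8,fy=8,interpolation=2); b=cv2.resize(s,None,fx=7,fy=7,interpolation=2)
cv2.imwrite('pics/tc.png',a);cv2.imwrite('pics/sc.png',b)
E
```

```text
(no output)
```

View pics/tc.png

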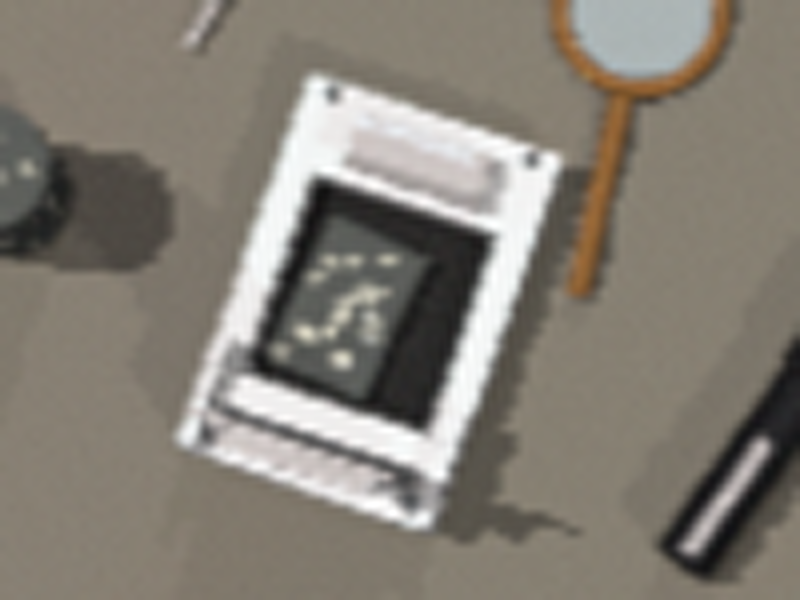

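View pics/sc.png

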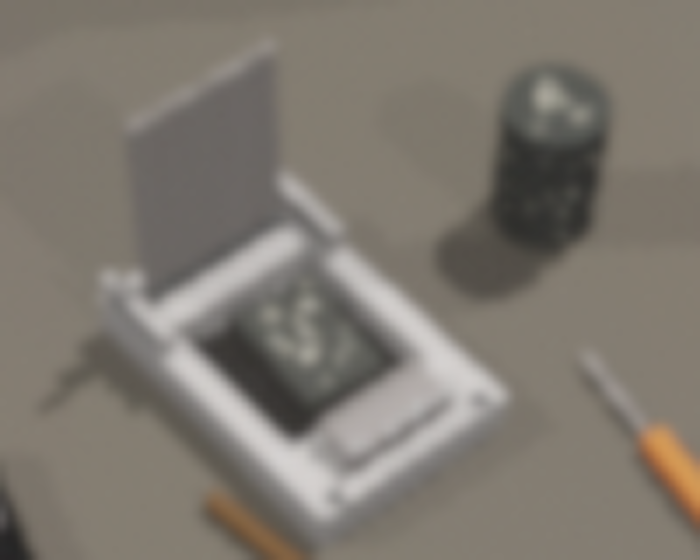

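The top crop shows the case's wall-top corners at (310,75), (563,155), (428,528) and (180,442). The scene crop shows the cover's free-edge corners at (130,122) and (272,45), with its back to the robot. I'll fit the pose from these.

```bash
cat >> h.py <<'E'
def onz(n,u,v,z):
    a=pt(n,u,v,.5);b=pt(n,u,v,1.5);return a+(b-a)*(z-a[2])/(b[2]-a[2])
E
python3 - <<'E'
from h import *
f=lambda U,V:((U+.5)/8-.5+250,(V+.5)/8-.5+180)
C=np.array([onz('top',*f(*q),.022) for q in[(310,75),(563,155),(428,528),(180,442)]])
fl,fr,nr,nl=C[:,:2]
c=C[:,:2].mean(0);ax=(fl+fr-nl-nr)/2;ay=(fl+nl-fr-nr)/2
print(C.round(4),c,np.linalg.norm(ax),np.linalg.norm(ay),np.arctan2(ax[1],ax[0]),np.arctan2(ay[1],ay[0])-np.pi/2)
# scene check
g=lambda U,V:((U+.5)/7-.5+280,(V+.5)/7-.5+140)
print('scene far-left corner',onz('scene',*g(508,396),.022),'far-right',onz('scene',*g(318,525),.022))
th=np.arctan2(ax[1],ax[0]);ex=np.array([np.cos(th),np.sin(th)]);ey=np.array([-ex[1],ex[0]])
d=np.load('pics/scene0.npy')
for U,V in[(150,150),(255,90),(200,180),(160,250),(250,210),(205,120)]:
    u,v=g(U,V);P=pt('scene',u,v,d[int(round(v)),int(round(u))]);print((P[:2]-c)@ex,(P[:2]-c)@ey,P[2])
# predict free edge corners for angles
for a in(1.4,1.5,1.57,1.65,1.75,1.85,2.0):
    E=[]
    for y in(.038,-.038):
        q=c+ex*(-.062+.1*np.cos(a))+ey*y;E.append([*q,.0255+.1*np.sin(a)])
    p=proj('scene',E);print(a,((p+.5-[280,140])*7-.5).round(0).tolist())
E
```

```text
[[0.6651 0.1039 0.022 ]
 [0.6348 0.0075 0.022 ]
 [0.4934 0.0571 0.022 ]
 [0.525  0.1505 0.022 ]] [0.57955775 0.0797328 ] 0.14872988599710074 0.09981477957793412 -0.3291535276272609 -0.31580117355829307
scene far-left corner [0.66557121 0.10383773 0.022     ] far-right [0.63285761 0.00469256 0.022     ]
-0.06616082150602613 -0.029016286215489868 0.1087172423306011
-0.06627414992631207 0.025885261414087875 0.10803344335853216
-0.06250414574986524 -0.006455918281644995 0.0780056112492633
-0.060595838406630124 -0.029786978630428323 0.05167476857330944
-0.0613720114972871 0.019619446023275436 0.041501667320600566
-0.06785457168576318 0.0007268581899954294 0.1053074735181414
1.4 [[311.0, 79.0], [163.0, 165.0]]
1.5 [[296.0, 63.0], [148.0, 149.0]]
1.57 [[285.0, 53.0], [138.0, 138.0]]
1.65 [[273.0, 43.0], [126.0, 127.0]]
1.75 [[258.0, 31.0], [111.0, 115.0]]
1.85 [[243.0, 22.0], [97.0, 105.0]]
2.0 [[222.0, 12.0], [77.0, 94.0]]
```

```bash
python3 -m crank '[[[0,1.8,-3.2,0,0,0,0.5],[0,1.8,-3.2,0,0,0,0.5],[0,1.8,-3.2,0,0,0,0],[0,1.8,-3.2,0,0,0,0],[0,1.8,-3.2,0,0,0,0],[0,1.8,-3.2,0,0,0,0],[0,1.8,-3.2,0,0,0,0],[0,1.8,-3.2,0,0,0,0],[0,1.8,-3.2,0,0,0,0],[0,1.8,-3.2,0,0,0,0],[0,1.8,-3.2,0,0,0,0],[0,1.8,-3.2,0,0,0,0],[0,1.8,-3.2,0,0,0,0],[0,1.8,-3.2,0,0,0,0],[0,0,0,0,0,0,0]]]'
cat > s.py <<'E'
from h import *
from scipy.spatial.transform import Rotation as R
o=manip.get_obs();th=-.323;ex=np.array([np.cos(th),np.sin(th)]);ey=np.array([-ex[1],ex[0]])
p=o['position'];q=p[:2]-[.5207,.0992]
T=R.from_quat(o['ee_rot']).as_matrix()
F=o['ft_force']
print('t%.2f'%o['clock'],'pos',p.round(4),'X,Y mm',(1e3*q@ex).round(1),(1e3*q@ey).round(1),'yaw',np.degrees(np.arctan2(T[1,1],T[0,1])).round(2),'zaxis',T[:,2].round(3),'F case',(F[:2]@ex).round(2),(F[:2]@ey).round(2),F[2].round(2),'grip',o['grip_width'])
E
python3 s.py
```

```text
clock: 1.98
position: [0.4623, 0.1381, 0.2311]
ee_rot: [0.164, 0.986, -0.0, -0.0]
ft_force: [-0.2, -0.3, -0.1]
grip_width: 0.002
grasp_force: 0.0
t1.98 pos [0.4623 0.1381 0.2311] X,Y mm -67.7 18.4 yaw 71.14 zaxis [-0.    -0.001 -1.   ] F case -0.09 -0.38 -0.11 grip 0.0021444411838312627
```

```bash
python3 -m crank '[[[0,1.6,-2.45,0,0,0,0.4],[0,0,0,-4,0,0,0],[0,0,0,-4,0,0,0],[0,0,0,-4,0,0,0],[0,0,0,-3.8,0,0,0],[0,0,0,0,0,0,0]]]'; python3 s.py; python3 - <<'E'
from h import *
p,d=snap('scene','s1'); cv2.imwrite('pics/s1c.png',cv2.resize(p[110:220,260:390,::-1],None,fx=5,fy=5,interpolation=2))
E
```

```text
clock: 2.72
position: [0.4752, 0.1164, 0.0711]
ee_rot: [0.158, 0.988, -0.001, -0.002]
ft_force: [-0.2, 0.6, 0.8]
grip_width: 0.0
grasp_force: 0.0
t2.73 pos [0.4752 0.1164 0.0711] X,Y mm -48.6 1.9 yaw 71.87 zaxis [-0.005 -0.002 -1.   ] F case -0.36 0.47 0.75 grip 0.00032834725567428214
```

View pics/s1c.png

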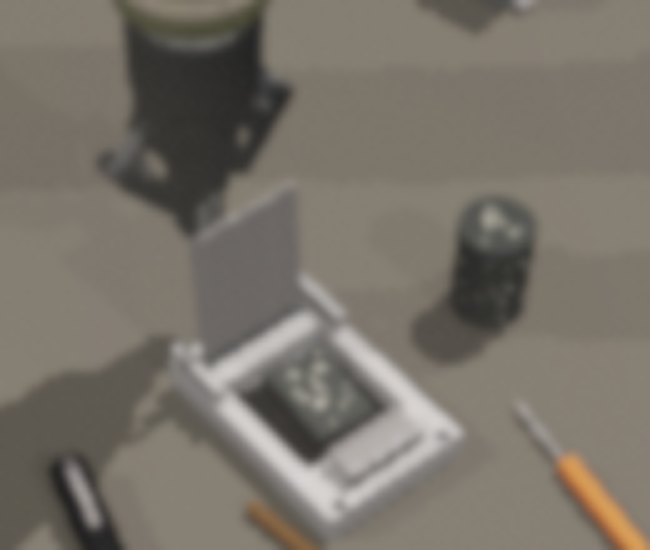

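The crop shows the shut fingers behind the standing cover, near (205,210). They are clear of the cover and lined up with its middle. Next I push it over.

```bash
python3 -m crank '[[[0,0.9,-0.5,0,0,0,-0.3],[0,0.8,-0.27,0,0,0,0],[0,0.47,-0.16,0,0,0,0],[0,0.47,-0.16,0,0,0,0],[0,0.47,-0.16,0,0,0,0],[0,0.47,-0.16,0,0,0,0],[0,0,0,0,0,0,0]]]'; python3 s.py;python3 -m crank '[[[0,0.47,-0.16,0,0,0,0],[0,0.47,-0.16,0,0,0,0],[0,0.47,-0.16,0,0,0,0],[0,0.47,-0.16,0,0,0,0]]]'; python3 s.py; python3 -m crank '[[[0,0.38,-0.13,0,0,0,0],[0,0,0,0,0,0,0]]]'; python3 s.py;python3 - <<'E'
from h import *
p,d=snap('scene','s2'); cv2.imwrite('pics/s2c.png',cv2.resize(p[110:220,260:390,::-1],None,fx=5,fy=5,interpolation=2))
E
```

```text
clock: 3.65
position: [0.5136, 0.1021, 0.0733]
ee_rot: [0.161, 0.987, -0.0, 0.0]
ft_force: [-0.4, 0.8, 0.1]
grip_width: 0.0
grasp_force: 0.0
t3.65 pos [0.5136 0.1021 0.0733] X,Y mm -7.6 0.5 yaw 71.5 zaxis [ 0. -0. -1.] F case -0.63 0.62 0.07 grip 0.00015082879997918314
clock: 4.15
position: [0.5322, 0.0957, 0.0732]
ee_rot: [0.161, 0.987, -0.0, -0.0]
ft_force: [-2.6, 1.2, -1.6]
grip_width: -0.001
grasp_force: 0.8
t4.15 pos [0.5322 0.0957 0.0732] X,Y mm 12.0 0.4 yaw 71.51 zaxis [-0. -0. -1.] F case -2.8 0.32 -1.64 grip -0.0009784551742683606
clock: 4.4
position: [0.5363, 0.0943, 0.0734]
ee_rot: [0.161, 0.987, -0.0, 0.0]
ft_force: [0.3, 0.1, 1.2]
grip_width: -0.001
grasp_force: 0.1
t4.40 pos [0.5363 0.0943 0.0734] X,Y mm 16.3 0.3 yaw 71.5 zaxis [ 0. -0. -1.] F case 0.24 0.14 1.15 grip -0.001003039252973444
```

View pics/s2c.png

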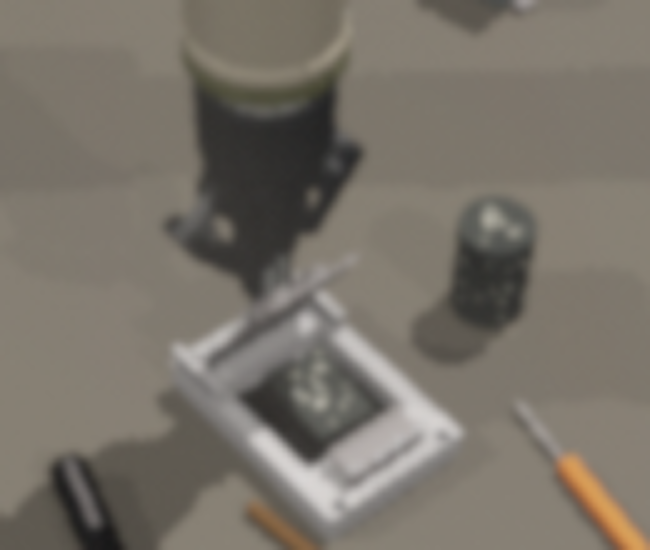

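The crop shows the cover folded partway, its free edge running from about (250,322) to (355,262), with the fingers behind it. I'll check the angle against a prediction, allowing for slide.

```bash
cat > e.py <<'E'
from h import *
c=np.array([.5795,.0795]);th=-.323;ex=np.array([np.cos(th),np.sin(th)]);ey=np.array([-ex[1],ex[0]])
def edge(a,s,r=.1,h=0):
    return [[*(c+ex*(-.062+s+r*np.cos(a)-h*np.sin(a))+ey*y),.0255+r*np.sin(a)+h*np.cos(a)] for y in(.038,-.038)]
E
python3 - <<'E'
from e import *
for s in(0,.005,.01):
  for a in(45,50,55,60,65,70):
    p=proj('scene',edge(np.radians(a),s));print(s,a,((p+.5-[260,110])*5-.5).round(0).tolist())
d=np.load('pics/s2.npy')
E
```

```text
0 45 [[380.0, 294.0], [277.0, 358.0]]
0 50 [[373.0, 280.0], [269.0, 345.0]]
0 55 [[366.0, 267.0], [262.0, 331.0]]
0 60 [[358.0, 254.0], [253.0, 318.0]]
0 65 [[349.0, 241.0], [244.0, 305.0]]
0 70 [[340.0, 229.0], [235.0, 292.0]]
0.005 45 [[386.0, 299.0], [282.0, 364.0]]
0.005 50 [[379.0, 286.0], [275.0, 350.0]]
0.005 55 [[371.0, 272.0], [267.0, 336.0]]
0.005 60 [[363.0, 259.0], [259.0, 323.0]]
0.005 65 [[355.0, 246.0], [250.0, 310.0]]
0.005 70 [[346.0, 234.0], [241.0, 297.0]]
0.01 45 [[392.0, 304.0], [288.0, 369.0]]
0.01 50 [[385.0, 291.0], [281.0, 355.0]]
0.01 55 [[377.0, 277.0], [273.0, 342.0]]
0.01 60 [[369.0, 264.0], [264.0, 328.0]]
0.01 65 [[360.0, 252.0], [256.0, 315.0]]
0.01 70 [[351.0, 239.0], [247.0, 303.0]]
```

```bash
python3 -m crank '[[[0,0.33,-0.11,-0.24,0,0,0],[0,0.33,-0.11,-0.24,0,0,0],[0,0.33,-0.11,-0.33,0,0,0],[0,0.33,-0.11,-0.33,0,0,0],[0,0.27,-0.09,-0.39,0,0,0],[0,0.27,-0.09,-0.39,0,0,0]]]'; python3 s.py; python3 -m crank '[[[0,0.2,-0.07,-0.43,0,0,0],[0,0.2,-0.07,-0.43,0,0,0],[0,0.1,-0.03,-0.46,0,0,0],[0,0.1,-0.03,-0.46,0,0,0],[0,0,0,0,0,0,0]]]'; python3 s.py
```

```text
clock: 5.2
position: [0.5548, 0.0883, 0.0539]
ee_rot: [0.161, 0.987, 0.0, 0.0]
ft_force: [0.3, 0.0, 2.2]
grip_width: 0.001
grasp_force: 1.0
t5.20 pos [0.5548 0.0883 0.0539] X,Y mm 35.8 0.5 yaw 71.51 zaxis [ 0.  0. -1.] F case 0.25 0.1 2.2 grip 0.0006545482063720218
clock: 5.82
position: [0.5601, 0.0863, 0.0358]
ee_rot: [0.161, 0.987, -0.0, -0.0]
ft_force: [-0.2, -0.3, 1.3]
grip_width: 0.002
grasp_force: 0.4
t5.83 pos [0.5601 0.0863 0.0358] X,Y mm 41.5 0.2 yaw 71.51 zaxis [-0.001 -0.    -1.   ] F case -0.07 -0.32 1.26 grip 0.0024947091531815108
```

```bash
python3 -m crank '[[[0,0,0,-0.4,0,0,0],[0,0,0,-0.4,0,0,0],[0,0,0,-0.15,0,0,0],[0,0,0,0,0,0,0]]]'; python3 s.py; python3 - <<'E'
from e import *
p,d=snap('scene','s3'); cv2.imwrite('pics/s3c.png',cv2.resize(p[150:220,280:380,::-1],None,fx=7,fy=7,interpolation=2))
for s in(0,.005,.01):print(s,[((q+.5-[280,150])*7-.5).round(0).tolist() for q in proj('scene',edge(0,s))])
E
```

```text
clock: 6.32
position: [0.5606, 0.0863, 0.0269]
ee_rot: [0.161, 0.987, 0.0, 0.0]
ft_force: [1.3, -1.5, 4.1]
grip_width: -0.001
grasp_force: 1.8
t6.33 pos [0.5606 0.0863 0.0269] X,Y mm 41.9 0.4 yaw 71.51 zaxis [ 0.  0. -1.] F case 1.76 -1.04 4.07 grip -0.0013275328532833517
0 [[430.0, 283.0], [292.0, 374.0]]
0.005 [[438.0, 290.0], [299.0, 381.0]]
0.01 [[446.0, 298.0], [307.0, 389.0]]
```

View pics/s3c.png

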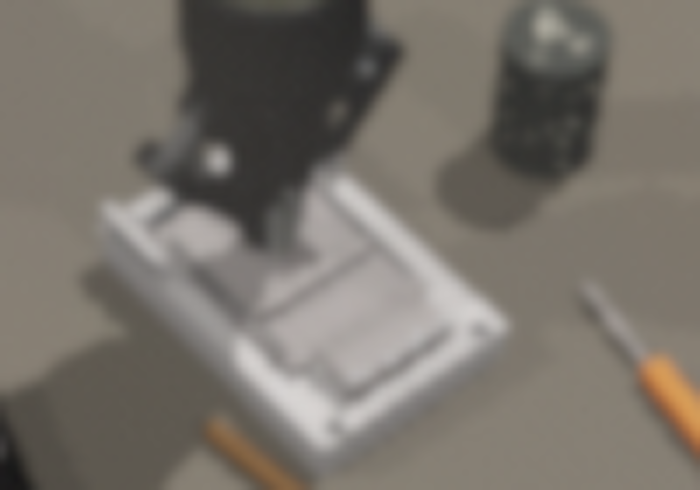

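The crop shows the cover lying flat under the fingertips. The rib is just ahead of them and the free edge is short of the lip. I keep pressing and push towards the rib.

```bash
python3 -m crank '[[[0,0.28,-0.1,-0.05,0,0,0],[0,0.28,-0.1,0,0,0,0],[0,0.28,-0.1,0,0,0,0],[0,0.28,-0.1,0,0,0,0]]]'; python3 s.py; python3 -m crank '[[[0,0.38,-0.12,0,0,0,0],[0,0.38,-0.12,0,0,0,0]]]'; python3 s.py; python3 -m crank '[[[0,0.38,-0.12,0,0,0,0],[0,0.38,-0.12,0,0,0,0]]]'; python3 s.py
```

```text
clock: 6.88
position: [0.571, 0.0829, 0.0265]
ee_rot: [0.16, 0.987, 0.0, -0.001]
ft_force: [-4.8, 0.7, 9.5]
grip_width: 0.002
grasp_force: 4.8
t6.88 pos [0.571  0.0829 0.0265] X,Y mm 52.9 0.5 yaw 71.54 zaxis [-0.002  0.001 -1.   ] F case -4.79 -0.86 9.53 grip 0.0020649680743602145
clock: 7.12
position: [0.5783, 0.0805, 0.0264]
ee_rot: [0.16, 0.987, 0.0, -0.001]
ft_force: [-8.2, 1.8, 10.0]
grip_width: 0.005
grasp_force: 5.4
t7.12 pos [0.5783 0.0805 0.0264] X,Y mm 60.5 0.6 yaw 71.54 zaxis [-0.003  0.001 -1.   ] F case -8.33 -0.91 9.97 grip 0.005199536541837264
clock: 7.38
position: [0.5852, 0.0787, 0.0262]
ee_rot: [0.16, 0.987, 0.0, -0.002]
ft_force: [-7.9, 1.8, 11.3]
grip_width: 0.003
grasp_force: 5.3
t7.38 pos [0.5852 0.0787 0.0262] X,Y mm 67.7 1.1 yaw 71.57 zaxis [-0.004  0.001 -1.   ] F case -8.12 -0.79 11.26 grip 0.003242791828224052
```

```bash
python3 -m crank '[[[0,0.38,-0.13,0,0,0,0],[0,0.38,-0.13,0,0,0,0]]]'; python3 s.py; python3 -m crank '[[[0,0.2,-0.07,0,0,0,0],[0,0.1,-0.03,0,0,0,0],[0,0,0,0,0,0,0]]]'; python3 s.py
```

```text
clock: 7.62
position: [0.5929, 0.0762, 0.0261]
ee_rot: [0.16, 0.987, 0.0, -0.002]
ft_force: [-12.3, 3.9, 9.7]
grip_width: -0.0
grasp_force: 8.5
t7.62 pos [0.5929 0.0762 0.0261] X,Y mm 75.8 1.1 yaw 71.57 zaxis [-0.004  0.001 -1.   ] F case -12.88 -0.19 9.73 grip -5.4782259931061045e-06
clock: 8.0
position: [0.593, 0.0763, 0.0253]
ee_rot: [0.16, 0.987, 0.0, -0.005]
ft_force: [-16.7, 4.9, 14.3]
grip_width: -0.002
grasp_force: 13.3
t8.00 pos [0.593  0.0763 0.0253] X,Y mm 75.8 1.2 yaw 71.63 zaxis [-0.01   0.002 -1.   ] F case -17.39 -0.68 14.29 grip -0.0023279369665356042
```

```bash
python3 -m crank '[[[0,0.2,-0.07,0,0,0,0],[0,0.1,-0.03,0,0,0,0],[0,0,0,0,0,0,0]]]'; python3 s.py; python3 -m crank '[[[0,-0.5,0.17,0.1,0,0,0],[0,-0.3,0.1,0.3,0,0,0],[0,-0.3,0.1,0.6,0,0,0],[0,-1,0.3,4,0,0,0],[0,-2,0.6,5,0,0,0],[0,-4,1.2,5,0,0,0],[0,-4,1.2,3,0,0,0],[0,0,0,0,0,0,0]]]'; python3 s.py; python3 - <<'E'
from e import *
p,d=snap('scene','s4'); a=cv2.resize(p[150:220,280:380,::-1],None,fx=7,fy=7,interpolation=2)
p,d=snap('top','t4'); b=cv2.resize(p[180:255,250:350,::-1],None,fx=7,fy=7,interpolation=2)
cv2.imwrite('pics/s4c.png',a);cv2.imwrite('pics/t4c.png',b)
for s in(0.01,.015,.02):
  R=np.array([[*(c+ex*(-.062+s+.07)+ey*y),.035] for y in(.03,-.03)])
  print(s,[((proj('scene',R)+.5-[280,150])*7-.5).round(0).tolist(),((proj('top',R)+.5-[250,180])*7-.5).round(0).tolist()])
E
```

```text
clock: 8.38
position: [0.5933, 0.0763, 0.0246]
ee_rot: [0.159, 0.987, 0.0, -0.008]
ft_force: [-28.9, 8.3, 20.4]
grip_width: 0.0
grasp_force: 18.1
t8.38 pos [0.5933 0.0763 0.0246] X,Y mm 76.1 1.4 yaw 71.68 zaxis [-0.016  0.003 -1.   ] F case -30.04 -1.28 20.36 grip 1.6387902995587183e-06
clock: 9.38
position: [0.4805, 0.1106, 0.2071]
ee_rot: [0.159, 0.987, 0.002, 0.002]
ft_force: [1.9, 0.2, -0.2]
grip_width: -0.001
grasp_force: 0.0
t9.38 pos [0.4805 0.1106 0.2071] X,Y mm -41.7 -1.9 yaw 71.65 zaxis [ 0.004  0.003 -1.   ] F case 1.72 0.79 -0.2 grip -0.0005322301847963989
0.01 [[[386.0, 250.0], [276.0, 320.0]], [[271.0, 196.0], [403.0, 240.0]]]
0.015 [[[394.0, 257.0], [284.0, 328.0]], [[275.0, 185.0], [407.0, 229.0]]]
0.02 [[[401.0, 264.0], [291.0, 335.0]], [[278.0, 174.0], [411.0, 219.0]]]
```

View pics/s4c.png

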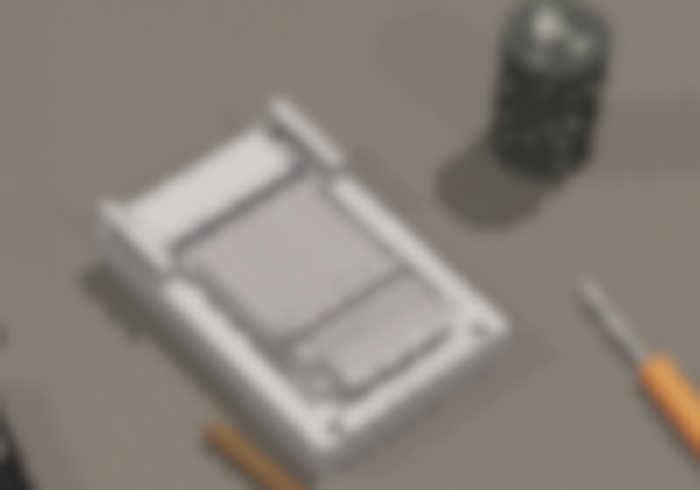

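View pics/t4c.png

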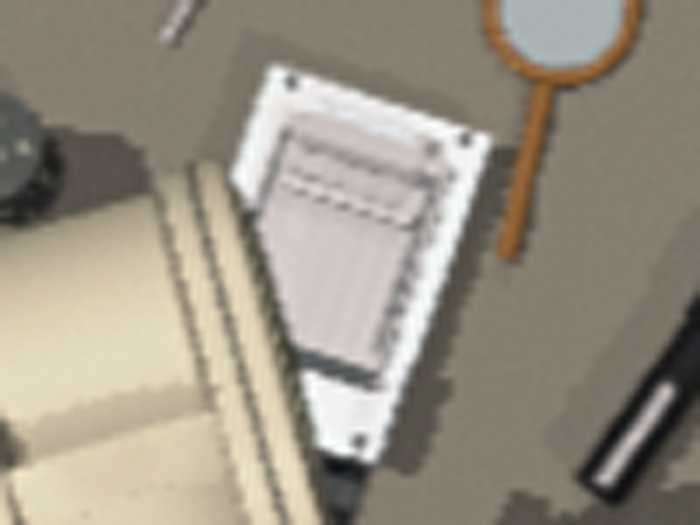

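Both views show the cover flat and tucked under the lip. The rib is at (401,266)–(291,340) in the scene crop, which matches a slide of 20 mm, and the neighbouring objects haven't moved.

```bash
python3 -c "
from workcell import job; print(job.hand_in())"
```

```text
the job is handed in; nothing more can be done
None
```

I closed the case and handed the job in: after I let go, the pictures showed the cover flat and fully home under the lip (about 20 mm of slide), about 9.5 s into the 40 s, with the slab never lifted and the nearby objects still in place.

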